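# Snap a press stud with the pliers in the vise

### The arm

A 6-joint arm with a two-finger parallel gripper is mounted at the origin on the work surface. World frame = base frame: x ahead of the robot, y to its left, z up, the work surface at z = 0. Lengths are in m, angles in rad, forces in N, time in s.
With the tool pointing down it reaches from about 0.4 to 0.825 m from the base axis. Payload 7 kg.
Tool frame: the origin (TCP) lies midway between the tips of the shut fingers; the grasp point (between the pads) lies 19 mm behind it; z points along the fingers, y is the line along which they close (so a half turn about z gives the same grasp; the last joint's range is limited). The gripper opens to 88 mm and grips with 3 to 60 N. Pads are 19 mm wide; open, the fingers measure 130 mm over their backs; the gripper's body (78 mm by 193 mm) begins 47 mm behind the grasp point.
Start: joints at [1.552, 0.359, 0.012, 0, -1.224, -0.288], TCP at [0.204, 0.643, 0.227] pointing down, gripper open.
Joint ranges: [-3.07, 3.07], [-1.43, 2.12], [-1.02, 1.25], [-3.03, 1.67], [-3.05, -0], [-3.03, 3.03]. Speed limits (rad/s): [2.39, 2.39, 3.01, 3.14, 3.14, 3.14].

### API

Orientations are given as [roll, pitch, yaw] about the fixed x, y, z axes, in that order (R = Rz(yaw) Ry(pitch) Rx(roll)).
In Python, from station import get_state, grab_frame, calibration, job_done, boxes_of, regions_of, spot_point gives the robot as it stands. The module is installed in compiled form; this text tells all that it offers.
- The arm moves only by the tool arm_command, never from a script. Its argument "commands" is a list of rows, each an object of numbers: "tx", "ty", "tz": the shift along the tool's x, y, z each as a share of 25 cm, from -1 to 1; "twist": the turn about the tool's z as a share of 180 degrees, from -1 to 1. A call has exactly 8 rows; each row is the pose to reach, as a shift and turn from the pose commanded when the call began, along the tool's axes at that moment, turning the shorter way round; what a row does not reach only later rows make up. A row lasts 1/12 s, in which the tool goes at most 41.7 mm and 7.16 degrees, less where a joint would pass 70% of its speed; a pose out of reach is approached as far as the arm can. A call with a number of a shift or a turn outside -1 to 1 is refused whole. A call with a gripper value outside its range is refused whole. "claw" is the opening, from 0 (shut) to 1 (fully open), set as the call begins (left out, the last holds). The fingers move at their own pace and stop on an object; "grip_force" is the grip in N (left out, the last holds). Time passes only in rows, so rows that repeat a pose let the fingers close, or fill a call up. It gives the time, the measured TCP pose, the force, the opening and the grip force at its end, in the units of the state.
- get_state(): the state, without advancing time (a new reading comes with each control period).
- grab_frame(name): name is "scene" or "top" or "wrist"; returns the picture (400x640x3 uint8, red, green, blue); there is no depth.
- calibration(name): a dict with "camera_matrix" (3x3 intrinsics, pixels), "extrinsics" (4x4, takes a point from camera to world coordinates). Camera axes: x right, y down, z forward; pixel columns grow to the right and rows downward; lengths in m; the calibration is good to about 2 mm. The wrist camera is an equidistant fisheye: a pixel r from the principal point sees the ray r / f radians off the axis. A picture is of the moment at which its call begins: read the wrist's pose just before it. calibration takes no time and is no camera call; for the wrist camera it gives the pose at the moment of the call.
- job_done(): hands the job in; it is judged then, once.
Trained networks look in the newest picture that a camera, given by its name, has taken for a name from the list of things; names that differ only in an ending like _2 or _b are one class to them, and where a whole thing is asked for, a point or a joint stands for the part that bears it (a point fixed in the world has none). Each returns a list of dicts, best first, with "score" (0 to 1); they miss things now and then, are a little off and sometimes report something else, mostly with a low value. They report only what shows in the picture. A call takes as long as a camera call. They do not tell look-alikes from the thing itself.
- boxes_of(query, camera): "rect" ([left, top, right, bottom] in pixels, round what is visible of it).
- regions_of(query, camera): "region" (400x640 bool, what is visible of it) and "rect" ([left, top, right, bottom] in pixels, round what is visible of it).
- spot_point(query, camera): "uv" ([column, row] in pixels: a listed point, or the origin of a listed thing).
The state is a dict: "t": time; "q": joint angles; "qd": joint speeds; "joint_efforts": joint torques, N m; "eef_pos": TCP position; "ee_rot": TCP orientation; "force": force on the tool from outside, world axes, zero at the start; "moment": the same for the moment, N m; "width": finger opening in m; "gripper_force": force on a finger pad.
Only numpy, scipy, OpenCV 4.12 (cv2) and the standard library are available. Lean on these libraries where they do the work, as an engineer would, in place of code of your own. Each camera call takes 0.05 s, during which the arm holds its last target. There are 200 camera calls.

### The job

Pick up the grey pull tab by its grip block and set its stud foot fully home in the die hole of the pliers clamped in the vise, tongue under the open jaw and grip block on the side rest. Then press the upper handle of the pliers down until the press stud clicks shut, stopping once it has clicked and never forcing the handle (15 N is plenty; 20 N would damage them), and let go so that the pliers spring open with the tab still lying in the die. Press the stud only with the pliers, and leave the other things on the bench where they are.

Things in the scene. Friction and masses are not known exactly. Their poses are not given: they have to be found in the camera images.
- tab_grip (a point): centre of the pull tab's grip block, half-way up. The tab is a loose grey plastic part, about 70 g: an upright grip block 26 x 26 mm, 44 mm tall (grasp across, from above) with a flat tongue, 24 mm wide, 5 mm thick, running out along +x to 86 mm from this point; the tongue's underside is 14 mm below this point. Axes: x along the tongue, z up
- stud (a point): on the tab: the press stud's axis at the tongue's underside, 72 mm along +x and 14 mm below tab_grip; same axes; the tongue ends 14 mm beyond. Below it a steel foot 12.4 mm across, tapered to 9 mm, reaches 8 mm down, level with the block's bottom. Above it the round steel cap (18 mm across) has its top 12 mm above this point when open, 9 mm when shut
- cap (a joint): how far the stud's cap is pressed down, m: 0 open, 0.003 snapped shut. A spring latch resists up to about 25 N at the cap, then gives way: past 1 mm the cap jumps shut by itself and stays
- nest (a point): centre of the mouth of the die hole (16 mm wide, 12 mm deep) in the flat top of a steel die 28 x 28 mm on the pliers' lower arm, about 100 mm above the bench; stud comes down onto this point. Axes: x along the pliers from hinge to handle end, y to the robot's side, z up. The tab goes in from the y side, tongue along -y
- station: the pliers and the blue vise that holds them, bolted to the bench; origin on the bench 100 mm under nest, same axes. Side rest for the grip block: a bar 16 mm wide, centred 72 mm along y from the nest (14 to 92 mm), top 8.5 mm below it. All else on that side is at least 25 mm below the nest. The steel upper arm is 20 mm wide. Handle up, the punch hangs 34 to 42 mm above the nest
- press (a point): on the top face of the pliers' upper handle, on its centre line, 170 mm from the hinge axis; moves with the handle. Black sleeve 26 mm wide, from 113 to 208 mm from the hinge. Hinge axis: along the nest's y, 50 mm along -x of nest and 22 mm above it. The top face is 8 mm above the handle's line through the hinge, which rises 0.74 rad above the nest's x axis when open
- handle (a joint): angle of the upper handle, rad: 0 up (open, by its spring), growing as pressed; 0.74 level. How far the punch is screwed out is unknown: it meets the stud at 0.48 to 0.68, clicks it some 0.04 rad later, then soon goes solid. At press the spring takes 2 to 5 N; the click comes at about 9 to 14 N, felt as a drop of some newtons
- jar: closed glass jar, 68 mm across, 95 mm high; bystander; origin at its underside
- tin: white can, 80 mm across, 110 mm high; bystander; origin at its underside
- collar: steel collar, 44 mm across, 18 mm high; bystander; origin at its underside
- offcut: wood offcut 160 x 45 x 18 mm; bystander; origin at its underside
- screwdriver: screwdriver lying on the bench; bystander; handle to its -x
- cup: open steel cup, 72 mm across, 80 mm high; bystander; origin at its underside
- bolt: hex-head bolt, 58 mm long, lying on the bench; bystander
Not all that is in view belongs to the job. Of the things that look like the part that bears tab_grip, the middle-sized one is meant.

How it is judged:
By the outcome, as a careful person would: the job done as asked, in the order asked, and still so for the second after the job is handed in, with the robot touching nothing.
It also fails if it takes over 72 s, if anything falls off the work surface, if the arm or the gripper's body presses on something with over 40 N, if the wrist force passes 120 N, or if a joint passes its speed limit or range.

## Working session

There is one attempt and no reset: what is moved stays moved. The work goes in short steps, Python scripts to look and compute and a tool call to move; the robot and the scene stay as the last step left them, time stands still between calls to the robot, and variables do not carry over. Pictures are saved under pics/ and viewed, at most 10 in all, crops included, and the job is handed in when it is done.

Besides the shell and the picture viewer there is one more tool, called after "Emit:" by a JSON object that holds its "op" and its "data". arm_command: Moves the arm, as the interface text tells. Shift numbers are shares of 25 cm and turn numbers shares of 180 degrees, none past 1 either way. Its arguments: {"type":"object","properties":{"commands":{"type":"array"},"claw":{"type":"number"},"grip_force":{"type":"number"}},"required":["commands"]}

```bash
mkdir -p pics; python3 - <<'E'
from station import *
import cv2,numpy as np
s=get_state();print({k:np.round(v,3).tolist() for k,v in s.items()})
for c in ['scene','top']:
    im=grab_frame(c);cv2.imwrite(f'pics/{c}0.png',im[...,::-1])
    k=calibration(c);print(c,np.round(k['camera_matrix'],1).tolist(),np.round(k['extrinsics'],3).tolist())
    for q in ['tab_grip','stud','nest','press','station']:
        print(q,[(round(d['score'],2),np.round(d['uv']).tolist()) for d in spot_point(q,c)[:4]])
    for q in ['tab_grip','station','jar','tin','cup','offcut','collar']:
        print(q,[(round(d['score'],2),np.round(d['rect']).tolist()) for d in boxes_of(q,c)[:4]])
E
```

```text
{'t': 0.0, 'q': [1.552, 0.359, 0.011, -0.0, -1.224, -0.288], 'qd': [-0.001, -0.001, 0.0, 0.0, -0.0, -0.001], 'joint_efforts': [0.001, -58.272, 29.306, 6.997, 0.007, -0.0], 'eef_pos': [0.204, 0.643, 0.226], 'ee_rot': [3.14, -0.0, -0.307], 'force': [-0.076, 0.325, 0.747], 'moment': [0.029, 0.059, -0.01], 'gripper_force': 0.0, 'width': 0.088}
scene [[461.8, 0.0, 327.5], [0.0, 461.8, 199.1], [0.0, 0.0, 1.0]] [[0.797, 0.456, -0.397, 1.06], [0.604, -0.585, 0.541, -0.67], [0.015, -0.671, -0.742, 1.074], [0.0, 0.0, 0.0, 1.0]]
tab_grip [(0.85, [213.0, 314.0]), (0.85, [219.0, 274.0]), (0.67, [166.0, 319.0])]
stud [(0.97, [242.0, 324.0]), (0.65, [181.0, 331.0]), (0.59, [255.0, 266.0])]
nest [(0.8, [336.0, 230.0])]
press [(0.87, [310.0, 183.0])]
station [(0.73, [330.0, 254.0]), (0.6, [335.0, 232.0])]
tab_grip [(0.95, [209.0, 257.0, 261.0, 287.0]), (0.58, [205.0, 304.0, 248.0, 326.0]), (0.56, [162.0, 314.0, 194.0, 337.0])]
station [(0.67, [278.0, 169.0, 357.0, 264.0])]
jar [(0.96, [382.0, 152.0, 404.0, 186.0]), (0.42, [262.0, 231.0, 279.0, 248.0])]
tin [(0.58, [398.0, 178.0, 426.0, 222.0]), (0.19
[... 422 characters left out ...]
[452.0, 268.0]), (0.65, [375.0, 261.0]), (0.5, [426.0, 234.0])]
nest [(0.82, [333.0, 210.0])]
press [(0.55, [332.0, 220.0])]
station [(0.72, [329.0, 213.0])]
tab_grip [(0.95, [370.0, 254.0, 410.0, 282.0]), (0.82, [421.0, 234.0, 441.0, 264.0]), (0.49, [451.0, 269.0, 460.0, 290.0])]
station [(0.65, [294.0, 187.0, 360.0, 266.0])]
jar [(0.62, [210.0, 192.0, 232.0, 222.0])]
tin [(0.7, [238.0, 155.0, 270.0, 189.0])]
cup [(0.93, [172.0, 226.0, 200.0, 248.0])]
offcut [(0.74, [422.0, 169.0, 466.0, 211.0]), (0.21, [210.0, 194.0, 233.0, 222.0])]
collar [(0.66, [328.0, 189.0, 341.0, 235.0]), (0.63, [346.0, 255.0, 361.0, 273.0]), (0.35, [421.0, 166.0, 468.0, 208.0]), (0.24, [385.0, 193.0, 392.0, 202.0])]
```

View pics/scene0.png

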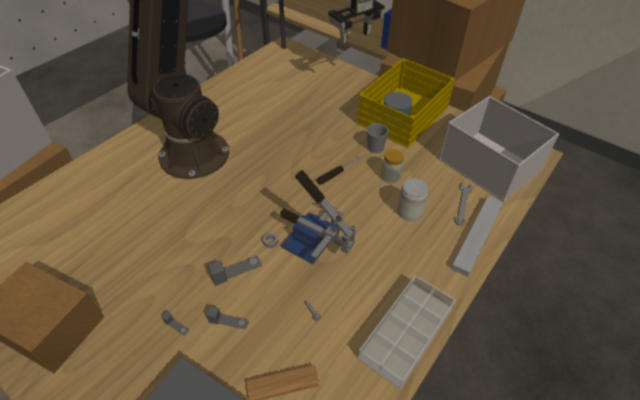

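View pics/top0.png

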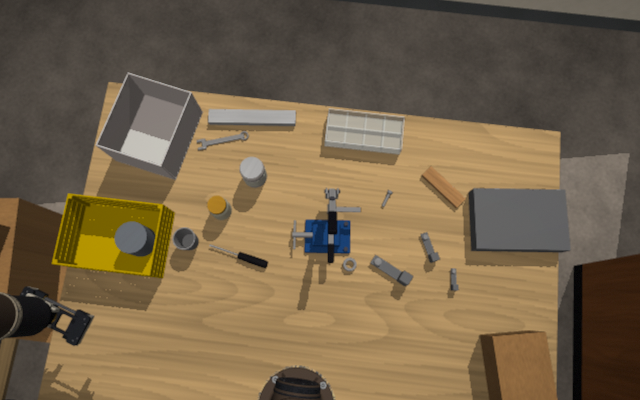

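The scene view shows three tabs: the large one at (235,270), the middle one at (225,317) and the small one at (175,322). The top view has the same three at (390,270), (431,248) and (454,280). The pliers' hinge points away from the robot and the side rest is at (349,209) in the top view. I'll triangulate these next.

```bash
cat > h.py <<'E'
from station import *
import cv2,numpy as np
def ray(c,uv,k=None):
    k=k or calibration(c);K=np.array(k['camera_matrix']);E=np.array(k['extrinsics'])
    x=(uv[0]-K[0,2])/K[0,0];y=(uv[1]-K[1,2])/K[1,1]
    if c=='wrist':
        r=np.hypot(x,y);s=np.sinc(r/np.pi);d=np.array([x*s,y*s,np.cos(r)])
    else: d=np.array([x,y,1.])
    d=E[:3,:3]@d
    return E[:3,3],d/np.linalg.norm(d)
def onz(c,uv,z,k=None):
    o,d=ray(c,uv,k);return o+d*(z-o[2])/d[2]
def tri(rays):
    A=sum(np.eye(3)-np.outer(d,d) for o,d in rays);b=sum((np.eye(3)-np.outer(d,d))@o for o,d in rays)
    p=np.linalg.solve(A,b);return p,[np.linalg.norm(np.cross(p-o,d)) for o,d in rays]
def proj(c,P,k=None):
    k=k or calibration(c);K=np.array(k['camera_matrix']);E=np.array(k['extrinsics'])
    p=E[:3,:3].T@(np.array(P)-E[:3,3])
    if c=='wrist':
        r=np.hypot(p[0],p[1]);th=np.arctan2(r,p[2]);p=np.array([p[0]/r*th,p[1]/r*th,1])
    return (K@(p/p[2]))[:2]
E
python3 - <<'E'
from h import *
np.set_printoptions(precision=3,suppress=True)
print('nest',tri([ray('scene',(336,230)),ray('top',(333,210))]),onz('top',(333,210),.1),onz('scene',(336,230),.1))
print('press',tri([ray('scene',(310,183)),ray('top',(332,220))]))
print('grip',onz('scene',(213,314),.022),onz('top',(432,257),.022) )
print('stud',onz('scene',(242,324),.008),onz('top',(426,234),.01))
print('big', onz('scene',(219,274),.022), 'small',onz('top',(454,285),.02))
print('jar',onz('top',(221,210),.05),'tin',onz('top',(254,172),.05),'collar',onz('top',(349,265),.01),'offcut',onz('top',(443,188),.01),'bolt',onz('top',(388,198),.01))
print('rest bar',onz('top',(349,209),.09),'hinge',onz('top',(333,195),.122),onz('top',(332,260),.2))
E
```

```text
nest (array([ 0.617, -0.038,  0.096]), [np.float64(0.008773567745836977), np.float64(0.008773567745836914)]) [ 0.609 -0.044  0.1  ] [ 0.624 -0.034  0.1  ]
press (array([ 0.549, -0.045,  0.243]), [np.float64(0.0021587636298089985), np.float64(0.002158763629808924)])
grip [ 0.505 -0.386  0.022] [ 0.508 -0.381  0.022]
stud [ 0.575 -0.357  0.008] [ 0.583 -0.359  0.01 ]
big [ 0.431 -0.295  0.022] small [ 0.427 -0.458  0.02 ]
jar [0.578 0.317 0.05 ] tin [0.717 0.229 0.05 ] collar [ 0.452 -0.117  0.01 ] offcut [ 0.746 -0.405  0.01 ] bolt [ 0.69  -0.224  0.01 ]
rest bar [ 0.621 -0.094  0.09 ] hinge [ 0.652 -0.039  0.122] [ 0.442 -0.057  0.2  ]
```

```bash
cat >> h.py <<'E'
from scipy.spatial.transform import Rotation as Ro
def to(p,yaw,frm=None,quiet=False):
    s=get_state();R=Ro.from_euler('xyz',s['ee_rot']).as_matrix();fp=np.array(s['eef_pos']);fy=s['ee_rot'][2]
    if frm is not None: fp=np.array(frm[:3]);fy=frm[3];R=Ro.from_euler('xyz',[np.pi,0,fy]).as_matrix()
    d=R.T@(np.array(p)-fp)/.25; tw=((fy-yaw+np.pi)%(2*np.pi)-np.pi)/np.pi
    print('to',p,'tx %.4f ty %.4f tz %.4f twist %.4f'%(*d,tw))
E
python3 -c "
from h import *
a=[.40,.46,.36];b=[.55,.24,.4];c=[.55,-.05,.4];d=[.46,-.30,.33]
to(a,-.95);to(b,-1.6,a+[-.95]);to(c,-2.2,b+[-1.6]);to(d,-2.78,c+[-2.2])
k=calibration('wrist');print(k, get_state()['eef_pos'])"
```

```text
to [0.4, 0.46, 0.36] tx 0.9696 ty 0.4627 tz -0.5337 twist 0.2047
to [0.55, 0.24, 0.4] tx 1.0648 ty 0.0238 tz -0.1600 twist 0.2069
to [0.55, -0.05, 0.4] tx 1.1595 ty -0.0339 tz -0.0000 twist 0.1910
to [0.46, -0.3, 0.33] tx 1.0204 ty -0.2974 tz 0.2800 twist 0.1846
{'camera_matrix': array([[309.70691629,   0.        , 318.04249202],
       [  0.        , 309.70691629, 195.00690016],
       [  0.        ,   0.        ,   1.        ]]), 'extrinsics': array([[-0.30228737, -0.92006854, -0.24919115,  0.26996849],
       [-0.95321593,  0.29141327,  0.08035981,  0.6221456 ],
       [-0.00131893,  0.26182473, -0.96511454,  0.38551815],
       [ 0.        ,  0.        ,  0.        ,  1.        ]])} [0.2038479  0.64348624 0.22658513]
```

Emit:
{"op": "arm_command", "data": {"commands": [{"tx":0.97,"ty":0.46,"tz":-0.53,"twist":0.2},{"tx":0.97,"ty":0.46,"tz":-0.53,"twist":0.2},{"tx":0.97,"ty":0.46,"tz":-0.53,"twist":0.2},{"tx":0.97,"ty":0.46,"tz":-0.53,"twist":0.2},{"tx":0.97,"ty":0.46,"tz":-0.53,"twist":0.2},{"tx":0.97,"ty":0.46,"tz":-0.53,"twist":0.2},{"tx":0.97,"ty":0.46,"tz":-0.53,"twist":0.2},{"tx":0.97,"ty":0.46,"tz":-0.53,"twist":0.2}]}}

```text
t: 1.97
eef_pos: [0.4042, 0.4578, 0.3635]
ee_rot: [-3.136, 0.001, -0.938]
force: [-0.0, 0.2, 1.5]
width: 0.0876
gripper_force: 0.0
```

Emit:
{"op": "arm_command", "data": {"commands": [{"tx":1,"ty":0.02,"tz":-0.16,"twist":0.2},{"tx":1,"ty":0.02,"tz":-0.16,"twist":0.2},{"tx":1,"ty":0.02,"tz":-0.16,"twist":0.2},{"tx":1,"ty":0.02,"tz":-0.16,"twist":0.2},{"tx":1,"ty":0.02,"tz":-0.16,"twist":0.2},{"tx":1,"ty":0.02,"tz":-0.16,"twist":0.2},{"tx":1,"ty":0.02,"tz":-0.16,"twist":0.2},{"tx":1,"ty":0.02,"tz":-0.16,"twist":0.2}]}}

```text
t: 2.63
eef_pos: [0.546, 0.2544, 0.3994]
ee_rot: [-3.141, 0.0, -1.567]
force: [0.3, -0.3, -0.8]
width: 0.0875
gripper_force: 0.0
```

Emit:
{"op": "arm_command", "data": {"commands": [{"tx":1,"ty":0,"tz":0,"twist":0.2},{"tx":1,"ty":0,"tz":0,"twist":0.2},{"tx":1,"ty":0,"tz":0,"twist":0.2},{"tx":1,"ty":0,"tz":0,"twist":0.2},{"tx":1,"ty":0,"tz":0,"twist":0.2},{"tx":1,"ty":0,"tz":0,"twist":0.2},{"tx":1,"ty":0,"tz":0,"twist":0.2},{"tx":1,"ty":0,"tz":0,"twist":0.2}]}}

```text
t: 3.3
eef_pos: [0.5462, 0.0055, 0.3991]
ee_rot: [3.142, 0.0, -2.194]
force: [-0.1, 1.6, 1.1]
width: 0.0878
gripper_force: 0.0
```

```bash
python3 - <<'E'
from h import *
s=get_state();print(s['t'],s['eef_pos'],s['ee_rot'],s['q'])
k=calibration('wrist');im=grab_frame('wrist');cv2.imwrite('pics/w1.png',im[...,::-1])
for q in ['tab_grip','stud','nest','press','station']:
    for d in spot_point(q,'wrist')[:4]:
        print(q,round(d['score'],2),np.round(d['uv']),onz('wrist',d['uv'],{'tab_grip':.022,'stud':.008,'nest':.1,'press':.244,'station':0}[q],k).round(4))
to([.50,-.33,.28],-2.78)
E
```

```text
3.3 [0.54619656 0.00553234 0.39905023] [ 3.14154240e+00  3.55760847e-04 -2.19367748e+00] [ 3.68739296e-01  8.03178309e-02  3.43050971e-02 -2.37029522e-04
 -1.52451336e+00 -9.91609501e-01]
tab_grip 0.7 [319.  67.] [ 0.456  -0.1149  0.022 ]
stud 0.89 [280.  32.] [ 0.4728 -0.2098  0.008 ]
stud 0.57 [196.  12.] [ 0.5708 -0.349   0.008 ]
nest 0.78 [268. 163.] [ 0.6094 -0.0352  0.1   ]
press 0.69 [293. 138.] [ 0.5397 -0.0461  0.244 ]
station 0.8 [275. 156.] [ 0.6135 -0.0329  0.    ]
station 0.48 [429. 222.] [0.4453 0.2487 0.    ]
to [0.5, -0.33, 0.28] tx 1.2093 ty -0.6322 tz 0.4753 twist 0.1880
```

View pics/w1.png

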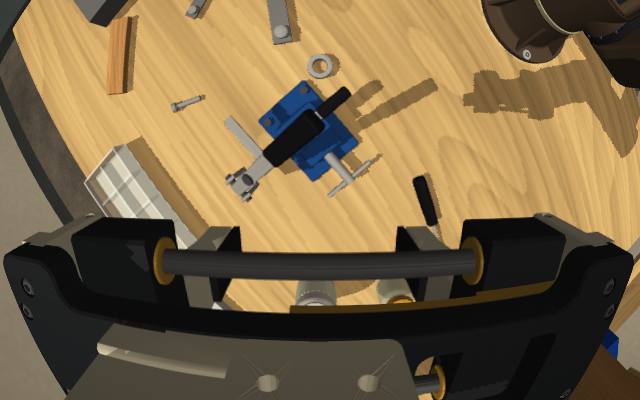

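The wrist view shows the pliers at (290,140), with the press sleeve at about (293,138), the nest hidden near (268,163) and the side rest bar at (240,130). The fingers sit below row 220. I'll move so that the middle tab is under the camera.

```bash
python3 - <<'E'
from h import *
a=[.57,-.18,.35]
to(a,-2.5);to([.60,-.35,.25],-2.78,a+[-2.5])
E
```

```text
to [0.57, -0.18, 0.35] tx 0.5582 ty -0.5123 tz 0.1952 twist 0.0988
to [0.6, -0.35, 0.25] tx 0.3108 ty -0.6166 tz 0.4000 twist 0.0891
```

Emit:
{"op": "arm_command", "data": {"commands": [{"tx":0.56,"ty":-0.51,"tz":0.2,"twist":0.1},{"tx":0.56,"ty":-0.51,"tz":0.2,"twist":0.1},{"tx":0.56,"ty":-0.51,"tz":0.2,"twist":0.1},{"tx":0.56,"ty":-0.51,"tz":0.2,"twist":0.1},{"tx":0.56,"ty":-0.51,"tz":0.2,"twist":0.1},{"tx":0.56,"ty":-0.51,"tz":0.2,"twist":0.1},{"tx":0.56,"ty":-0.51,"tz":0.2,"twist":0.1},{"tx":0.56,"ty":-0.51,"tz":0.2,"twist":0.1}]}}

```text
t: 4.27
eef_pos: [0.5691, -0.1809, 0.3489]
ee_rot: [3.141, -0.0, -2.505]
force: [-0.4, 0.3, 0.2]
width: 0.0873
gripper_force: 0.0
```

Emit:
{"op": "arm_command", "data": {"commands": [{"tx":0.31,"ty":-0.62,"tz":0.4,"twist":0.09},{"tx":0.31,"ty":-0.62,"tz":0.4,"twist":0.09},{"tx":0.31,"ty":-0.62,"tz":0.4,"twist":0.09},{"tx":0.31,"ty":-0.62,"tz":0.4,"twist":0.09},{"tx":0.31,"ty":-0.62,"tz":0.4,"twist":0.09},{"tx":0.31,"ty":-0.62,"tz":0.4,"twist":0.09},{"tx":0.31,"ty":-0.62,"tz":0.4,"twist":0.09},{"tx":0.31,"ty":-0.62,"tz":0.4,"twist":0.09}]}}

```text
t: 4.93
eef_pos: [0.5993, -0.3512, 0.2498]
ee_rot: [-3.141, 0.001, -2.787]
force: [0.9, -0.3, 0.5]
width: 0.0875
gripper_force: 0.0
```

```bash
python3 - <<'E'
from h import *
s=get_state();print(s['t'],s['eef_pos'],s['ee_rot'])
k=calibration('wrist');im=grab_frame('wrist');cv2.imwrite('pics/w2.png',im[...,::-1])
for q in ['tab_grip','stud','nest','station']:
    for d in spot_point(q,'wrist')[:4]:
        print(q,round(d['score'],2),np.round(d['uv'],1),onz('wrist',d['uv'],{'tab_grip':.022,'stud':.008,'nest':.1,'press':.244,'station':0}[q],k).round(4))
for d in regions_of('tab_grip','wrist')[:3]:
    m=d['region'].astype('uint8');c=max(cv2.findContours(m,0,1)[0],key=cv2.contourArea)
    P=np.array([onz('wrist',p[0],.012,k)[:2] for p in c],np.float32);print(d['rect'],d['score'],cv2.minAreaRect(P))
E
```

```text
4.9333 [ 0.59928049 -0.35118806  0.24979021] [-3.14093591e+00  5.86024642e-04 -2.78729374e+00]
tab_grip 0.76 [408.1  56.3] [ 0.4215 -0.2951  0.022 ]
tab_grip 0.63 [319.3  90.5] [ 0.5058 -0.3835  0.022 ]
stud 0.91 [322.5 146.5] [ 0.5715 -0.3547  0.008 ]
stud 0.85 [450.7 120.6] [ 0.4734 -0.2043  0.008 ]
stud 0.8 [275.5  48.3] [ 0.4709 -0.4562  0.008 ]
[269.1, 0.0, 296.6, 52.4] 0.96 ((0.44135087728500366, -0.4566383361816406), (0.07827381044626236, 0.022820813581347466), 10.086095809936523)
[384.6, 35.8, 464.0, 136.0] 0.78 ((0.44149938225746155, -0.2451404631137848), (0.1367397904396057, 0.056254081428050995), 64.47623443603516)
[308.3, 78.0, 336.0, 157.4] 0.68 ((0.5385575890541077, -0.3708111047744751), (0.10436573624610901, 0.0281839482486248), 23.48831558227539)
```

View pics/w2.png

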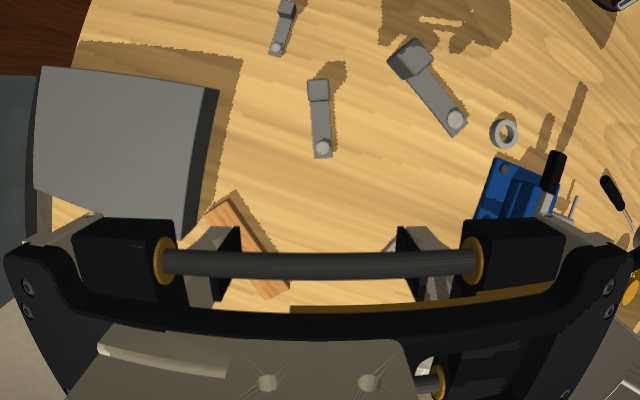

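The middle tab lies at (320,115), with its block at (319,90) and its stud at (323,147). That puts the grip at (0.506, -0.3835) with yaw 0.41.

```bash
python3 - <<'E'
from h import *
a=[.506,-.3835,.1]
to(a,-2.73);to([.506,-.3835,.006],-2.73,a+[-2.73])
E
```

```text
to [0.506, -0.3835, 0.1] tx 0.3941 ty 0.0091 tz 0.6007 twist -0.0182
to [0.506, -0.3835, 0.006] tx -0.0000 ty -0.0000 tz 0.3760 twist 0.0000
```

Emit:
{"op": "arm_command", "data": {"commands": [{"tx":0.394,"ty":0.009,"tz":0.2,"twist":-0.018},{"tx":0.394,"ty":0.009,"tz":0.4,"twist":-0.018},{"tx":0.394,"ty":0.009,"tz":0.6,"twist":-0.018},{"tx":0.394,"ty":0.009,"tz":0.6,"twist":-0.018},{"tx":0.394,"ty":0.009,"tz":0.6,"twist":-0.018},{"tx":0.394,"ty":0.009,"tz":0.6,"twist":-0.018},{"tx":0.394,"ty":0.009,"tz":0.6,"twist":-0.018},{"tx":0.394,"ty":0.009,"tz":0.6,"twist":-0.018}], "claw": 0.65}}

```text
t: 5.9
eef_pos: [0.5072, -0.3848, 0.1013]
ee_rot: [-3.139, 0.002, -2.731]
force: [0.3, -0.4, 0.8]
width: 0.0572
gripper_force: 0.0
```

```bash
python3 - <<'E'
from h import *
s=get_state();print(s['t'],s['eef_pos'],s['ee_rot'],s['width'])
k=calibration('wrist');im=grab_frame('wrist');cv2.imwrite('pics/w3.png',im[100:400,160:480,::-1].repeat(2,0).repeat(2,1))
for q in ['tab_grip','stud']:
    for d in spot_point(q,'wrist')[:4]:
        print(q,round(d['score'],2),np.round(d['uv'],1),onz('wrist',d['uv'],{'tab_grip':.022,'stud':.008}[q],k).round(4))
to([.506,-.3835,.006],-2.73)
E
```

```text
5.9 [ 0.50718042 -0.38480931  0.10128233] [-3.13883850e+00  1.78561478e-03 -2.73116689e+00] 0.057207302180918906
tab_grip 0.78 [319.4 204.2] [ 0.5079 -0.3829  0.022 ]
tab_grip 0.66 [458.4 158.7] [ 0.426  -0.2925  0.022 ]
tab_grip 0.66 [276.  63.] [ 0.4187 -0.4578  0.022 ]
stud 0.63 [321.  272.4] [ 0.572  -0.3533  0.008 ]
stud 0.61 [255.7 123.2] [ 0.4694 -0.4566  0.008 ]
to [0.506, -0.3835, 0.006] tx 0.0034 ty 0.0066 tz 0.3809 twist -0.0004
```

View pics/w3.png

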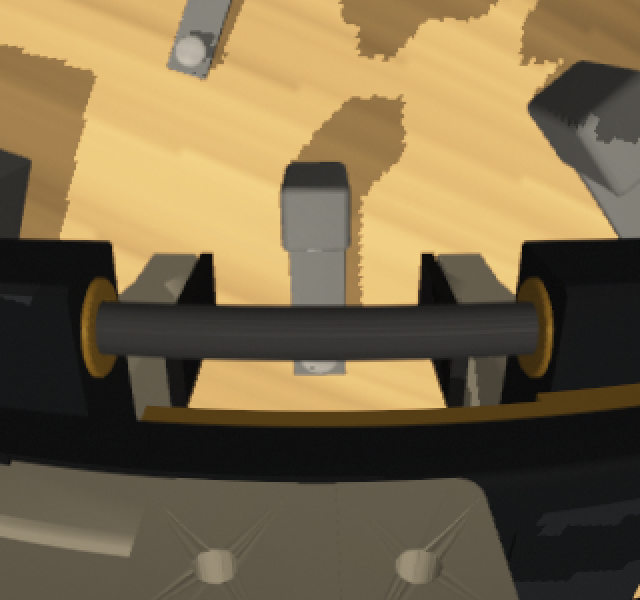

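The block sits centred between the fingers, at (315,205) in the crop, and its tongue lines up with the tool axis. I'll descend and grip.

Emit:
{"op": "arm_command", "data": {"commands": [{"tx":0,"ty":0.005,"tz":0.1},{"tx":0,"ty":0.005,"tz":0.2},{"tx":0,"ty":0.005,"tz":0.28},{"tx":0,"ty":0.005,"tz":0.34},{"tx":0,"ty":0.005,"tz":0.37},{"tx":0,"ty":0.005,"tz":0.38},{"tx":0,"ty":0.005,"tz":0.38},{"tx":0,"ty":0.005,"tz":0.38}]}}

```text
invalid input
```

Emit:
{"op": "arm_command", "data": {"commands": [{"tz":0},{"tz":0},{"tz":0},{"tz":0},{"tz":0},{"tz":0},{"tz":0},{"tz":0}], "claw": 0.15, "grip_force": 25}}

```text
invalid input
```

Emit:
{"op": "arm_command", "data": {"commands": [{"tz":-0.05},{"tz":-0.15},{"tz":-0.3},{"tz":-0.45},{"tz":-0.6},{"tz":-0.75},{"tz":-0.8},{"tz":-0.8}]}}

```text
invalid input
```

```bash
python3 - <<'E'
from h import *
s=get_state();print(s['t'],s['eef_pos'],s['ee_rot'],s['width'],s['gripper_force'],s['force'])
zz=s['eef_pos'][2]
k=calibration('wrist');im=grab_frame('wrist');cv2.imwrite('pics/w4.png',im[100:400,160:480,::-1].repeat(2,0).repeat(2,1))
dz={'tab_grip':.022-.006,'stud':.008-.006}
for q in dz:
    for d in spot_point(q,'wrist')[:3]:
        print(q,round(d['score'],2),np.round(d['uv'],1),onz('wrist',d['uv'],zz+dz[q],k).round(4))
for q in ['nest','press']:
    for d in spot_point(q,'wrist')[:2]:
        print(q,round(d['score'],2),np.round(d['uv'],1),onz('wrist',d['uv'],{'nest':.1,'press':.244}[q],k).round(4))
E
```

```text
6.05 [ 0.50711953 -0.38451549  0.10123251] [-3.13886145e+00  2.43995952e-03 -2.73118671e+00] 0.056911529428719236 0.0 [ 0.40876901 -0.42084809 -0.20596663]
tab_grip 0.95 [316.1 203. ] [ 0.4812 -0.3962  0.1172]
tab_grip 0.66 [276.   65.6] [ 0.4288 -0.4389  0.1172]
tab_grip 0.23 [321.  272.8] [ 0.5155 -0.3787  0.1172]
stud 0.95 [315.4 273.4] [ 0.5244 -0.3781  0.1032]
```

Emit:
{"op": "arm_command", "data": {"commands": [{"tx":0,"ty":0.005,"tz":0.1,"twist":0},{"tx":0,"ty":0.005,"tz":0.2,"twist":0},{"tx":0,"ty":0.005,"tz":0.28,"twist":0},{"tx":0,"ty":0.005,"tz":0.34,"twist":0},{"tx":0,"ty":0.005,"tz":0.37,"twist":0},{"tx":0,"ty":0.005,"tz":0.38,"twist":0},{"tx":0,"ty":0.005,"tz":0.38,"twist":0},{"tx":0,"ty":0.005,"tz":0.38,"twist":0}]}}

```text
t: 6.97
eef_pos: [0.5054, -0.3834, 0.005]
ee_rot: [-3.141, 0.001, -2.732]
force: [-0.5, -0.2, 0.2]
width: 0.0568
gripper_force: 0.0
```

Emit:
{"op": "arm_command", "data": {"commands": [{"tx":0,"ty":0,"tz":0,"twist":0},{"tx":0,"ty":0,"tz":0,"twist":0},{"tx":0,"ty":0,"tz":0,"twist":0},{"tx":0,"ty":0,"tz":0,"twist":0},{"tx":0,"ty":0,"tz":0,"twist":0},{"tx":0,"ty":0,"tz":0,"twist":0},{"tx":0,"ty":0,"tz":0,"twist":0},{"tx":0,"ty":0,"tz":0,"twist":0}], "claw": 0.15, "grip_force": 25}}

```text
t: 7.63
eef_pos: [0.5051, -0.3833, 0.0045]
ee_rot: [-3.141, 0.0, -2.732]
force: [-1.6, 0.0, 3.4]
width: 0.0256
gripper_force: 25.0
```

Emit:
{"op": "arm_command", "data": {"commands": [{"tx":0,"ty":0,"tz":-0.05,"twist":0},{"tx":0,"ty":0,"tz":-0.15,"twist":0},{"tx":0,"ty":0,"tz":-0.3,"twist":0},{"tx":0,"ty":0,"tz":-0.45,"twist":0},{"tx":0,"ty":0,"tz":-0.6,"twist":0},{"tx":0,"ty":0,"tz":-0.75,"twist":0},{"tx":0,"ty":0,"tz":-0.8,"twist":0},{"tx":0,"ty":0,"tz":-0.8,"twist":0}]}}

```text
t: 8.3
eef_pos: [0.5064, -0.384, 0.2098]
ee_rot: [-3.136, 0.005, -2.732]
force: [-0.3, -0.2, -1.2]
width: 0.0262
gripper_force: 25.0
```

```bash
python3 - <<'E'
from h import *
s=get_state();print(s['t'],s['eef_pos'],s['ee_rot'],s['width'],s['gripper_force'],s['force'])
zz=s['eef_pos'][2]
k=calibration('wrist');im=grab_frame('wrist');cv2.imwrite('pics/w4.png',im[100:400,160:480,::-1].repeat(2,0).repeat(2,1))
dz={'tab_grip':.022-.006,'stud':.008-.006}
for q in dz:
    for d in spot_point(q,'wrist')[:3]:
        print(q,round(d['score'],2),np.round(d['uv'],1),onz('wrist',d['uv'],zz+dz[q],k).round(4))
for q in ['nest','press']:
    for d in spot_point(q,'wrist')[:2]:
        print(q,round(d['score'],2),np.round(d['uv'],1),onz('wrist',d['uv'],{'nest':.1,'press':.244}[q],k).round(4))
E
```

```text
8.3 [ 0.50635294 -0.3839538   0.20975445] [-3.13576162  0.00506754 -2.73169938] 0.026160729340294096 24.952163100242615 [-0.26102406 -0.23710737 -1.2275333 ]
tab_grip 0.97 [288.3  77.4] [ 0.4309 -0.4308  0.2258]
tab_grip 0.75 [319.6 257.6] [ 0.5066 -0.3824  0.2258]
tab_grip 0.72 [415.8 148. ] [ 0.4364 -0.3629  0.2258]
stud 0.88 [271.7 121.7] [ 0.454  -0.4317  0.2118]
stud 0.57 [453.5 205.7] [ 0.4551 -0.3222  0.2118]
press 0.97 [601.  379.8] [ 0.5361 -0.0541  0.244 ]
```

```bash
python3 - <<'E'
from h import *
to([.69,-.29,.21],-3.1)
E
```

```text
to [0.69, -0.29, 0.21] tx -0.8304 ty 0.0433 tz -0.0319 twist 0.1171
```

Emit:
{"op": "arm_command", "data": {"commands": [{"tx":-0.12,"ty":0.04,"tz":0,"twist":0.12},{"tx":-0.25,"ty":0.04,"tz":0,"twist":0.12},{"tx":-0.4,"ty":0.04,"tz":0,"twist":0.12},{"tx":-0.55,"ty":0.04,"tz":0,"twist":0.12},{"tx":-0.7,"ty":0.04,"tz":0,"twist":0.12},{"tx":-0.8,"ty":0.04,"tz":0,"twist":0.12},{"tx":-0.83,"ty":0.04,"tz":0,"twist":0.12},{"tx":-0.83,"ty":0.04,"tz":0,"twist":0.12}]}}

```text
t: 9.22
eef_pos: [0.6921, -0.2897, 0.2008]
ee_rot: [3.141, -0.004, -3.107]
force: [-1.2, -0.7, -2.1]
width: 0.0255
gripper_force: 25.0
```

```bash
python3 - <<'E'
from h import *
s=get_state();print(s['t'],s['eef_pos'],s['ee_rot'],s['width'])
k=calibration('wrist');im=grab_frame('wrist');cv2.imwrite('pics/w5.png',cv2.resize(im[80:320,340:640,::-1],None,fx=2.5,fy=2.5,interpolation=2))
for q in ['nest','press','station','stud']:
    for d in spot_point(q,'wrist')[:2]:
        print(q,round(d['score'],2),np.round(d['uv'],1),onz('wrist',d['uv'],{'nest':.1,'press':.244,'station':0,'stud':s['eef_pos'][2]+.0035}[q],k).round(4))
E
```

```text
9.2167 [ 0.69214273 -0.28972207  0.2008192 ] [ 3.14058391 -0.00396469 -3.10715062] 0.025453226755294357
station 0.62 [510.6 125.9] [ 0.6145 -0.0365  0.    ]
```

View pics/w5.png

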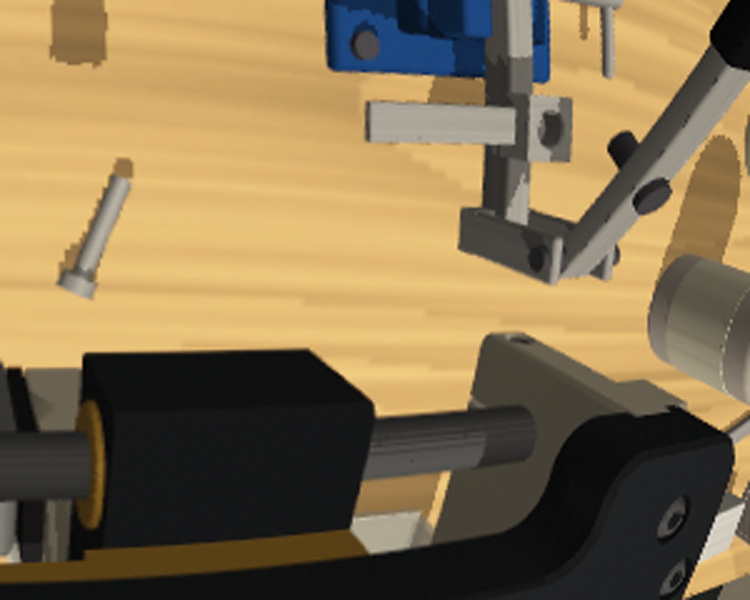

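The nest hole shows clearly at crop (551,128). The die's top face spans (528,93) to (571,162), and the rest bar runs left to (370,122).

```bash
python3 - <<'E'
from h import *
k=calibration('wrist')
f=lambda u,v,z:print((u,v),onz('wrist',(340+(u+.5)/2.5-.5,80+(v+.5)/2.5-.5),z,k).round(4))
f(551,128,.1)
for p in [(530,93),(573,97),(571,162),(529,160)]: f(*p,.1)
for p in [(371,103),(371,141),(514,108),(514,144)]: f(*p,.0915)
im=cv2.imread('pics/w5.png');g=cv2.cvtColor(im,6)[85:175,360:590]
cv2.imwrite('pics/die.png',cv2.resize(im[60:200,350:600],None,fx=3.1,fy=3.1,interpolation=2))
E
```

```text
(551, 128) [ 0.6115 -0.0365  0.1   ]
(530, 93) [ 0.5986 -0.0517  0.1   ]
(573, 97) [ 0.5962 -0.0235  0.1   ]
(571, 162) [ 0.6246 -0.0207  0.1   ]
(529, 160) [ 0.6267 -0.0485  0.1   ]
(371, 103) [ 0.6133 -0.13    0.0915]
(371, 141) [ 0.6281 -0.1285  0.0915]
(514, 108) [ 0.6058 -0.0532  0.0915]
(514, 144) [ 0.6211 -0.0511  0.0915]
```

View pics/die.png

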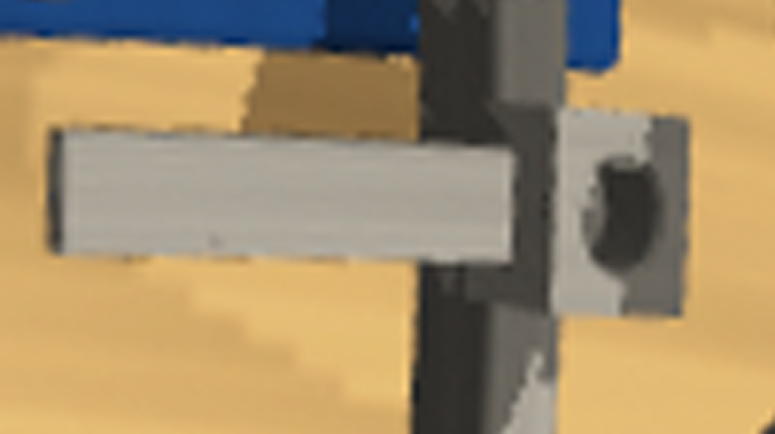

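The nest is at about (0.6115, -0.0363) and the tongue yaw should be 1.665 rad. I'll stage behind the rest along that line.

```bash
python3 - <<'E'
from h import *
to([.63,-.2285,.13],-1.477)
E
```

```text
to [0.63, -0.2285, 0.13] tx 0.2319 ty 0.2616 tz 0.2962 twist -0.5198
```

Emit:
{"op": "arm_command", "data": {"commands": [{"tx":0.03,"ty":0.03,"tz":0,"twist":-0.035},{"tx":0.06,"ty":0.06,"tz":0,"twist":-0.07},{"tx":0.09,"ty":0.09,"tz":0,"twist":-0.105},{"tx":0.12,"ty":0.12,"tz":0,"twist":-0.14},{"tx":0.15,"ty":0.15,"tz":0,"twist":-0.175},{"tx":0.18,"ty":0.18,"tz":0,"twist":-0.21},{"tx":0.2,"ty":0.2,"tz":0,"twist":-0.245},{"tx":0.2,"ty":0.2,"tz":0,"twist":-0.27}]}}

```text
t: 10.13
eef_pos: [0.6379, -0.2429, 0.2052]
ee_rot: [-3.141, 0.001, -2.256]
force: [-0.2, 0.3, -0.3]
width: 0.0258
gripper_force: 25.0
```

```bash
python3 - <<'E'
from h import *
to([.63,-.2285,.13],-1.477)
E
```

```text
to [0.63, -0.2285, 0.13] tx -0.0242 ty 0.0610 tz 0.3009 twist -0.2478
```

Emit:
{"op": "arm_command", "data": {"commands": [{"tx":0,"ty":0.01,"tz":0.02,"twist":-0.035},{"tx":0,"ty":0.02,"tz":0.06,"twist":-0.07},{"tx":-0.01,"ty":0.03,"tz":0.12,"twist":-0.105},{"tx":-0.01,"ty":0.04,"tz":0.18,"twist":-0.14},{"tx":-0.02,"ty":0.05,"tz":0.24,"twist":-0.175},{"tx":-0.024,"ty":0.06,"tz":0.28,"twist":-0.21},{"tx":-0.024,"ty":0.061,"tz":0.3,"twist":-0.245},{"tx":-0.024,"ty":0.061,"tz":0.3,"twist":-0.248}]}}

```text
t: 10.8
eef_pos: [0.63, -0.229, 0.1282]
ee_rot: [3.14, 0.001, -1.478]
force: [0.4, -0.2, -0.8]
width: 0.0261
gripper_force: 25.0
```

```bash
python3 - <<'E'
from h import *
s=get_state();print(s['t'],s['eef_pos'],s['ee_rot'],s['width'],s['force'])
im=grab_frame('scene');cv2.imwrite('pics/s6.png',cv2.resize(im[60:300,200:500,::-1],None,fx=2.5,fy=2.5,interpolation=2))
for q in ['nest','stud','tab_grip','press']:
    print(q,[(round(d['score'],2),np.round(d['uv'],1)) for d in spot_point(q,'scene')[:3]])
p=s['eef_pos'];y=s['ee_rot'][2]+np.pi;u=np.array([np.cos(y),np.sin(y),0])
print('proj nest',proj('scene',[.6115,-.0363,.1]),'stud',proj('scene',p+.073*u+[0,0,.0035]),'grip',proj('scene',p+.001*u+[0,0,.0175]))
to([.6184,-.109,.110],-1.477)
E
```

```text
10.8 [ 0.6300149  -0.22903054  0.12817752] [ 3.13996360e+00  5.39894085e-04 -1.47771902e+00] 0.026137615811903867 [ 0.3939149  -0.1756424  -0.82747645]
nest [(0.83, array([335.6, 230. ])), (0.53, array([309.7, 183.9]))]
stud [(0.9, array([252.1, 264.6])), (0.65, array([184.8, 330.9]))]
tab_grip [(0.93, array([219. , 275.3])), (0.5, array([166.4, 321.3])), (0.46, array([286.4, 271.5]))]
press [(0.98, array([309.3, 184.6]))]
proj nest [331.71871003 228.32585224] stud [306.86079807 252.50278579] grip [289.99273683 269.98980481]
to [0.6184, -0.109, 0.11] tx -0.4831 ty 0.0124 tz 0.0801 twist -0.0025
```

View pics/s6.png

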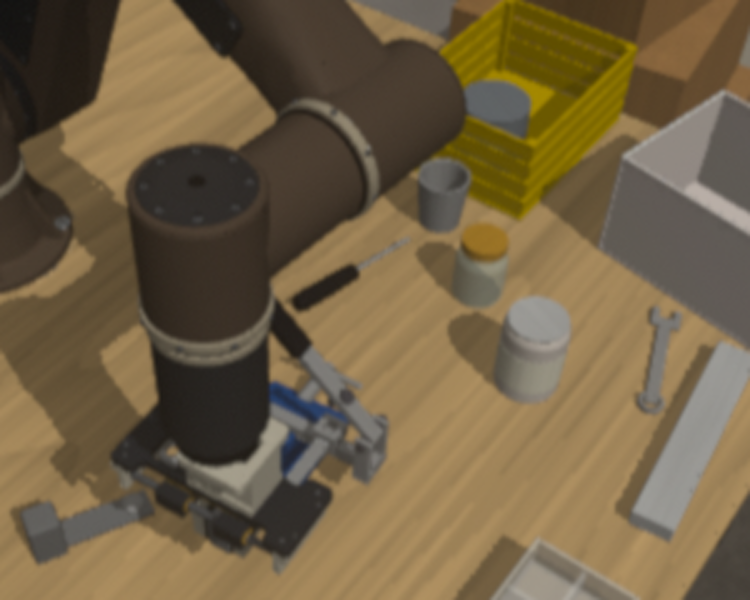

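```bash
python3 - <<'E'
from h import *
for z in [.2,.3,.35,.4,.45,.5,.55,.6]:
    print(z,(proj('scene',[.63,-.229,z])-[200,60])*2.5, (proj('scene',[.63+.05,-.229,z])-proj('scene',[.63-.05,-.229,z]))*2.5)
for y in [-.229,-.15,-.1,-.05,0,.05]: print(y,(proj('scene',[.63-.13*(y+.229),y,.45])-[200,60])*2.5)
print(get_state()['q'])
E
```

```text
0.2 [221.66757946 492.6790072 ] [83.38190568 55.27491987]
0.3 [216.08007475 424.82542962] [89.45145831 56.70799602]
0.35 [212.95779392 386.90905462] [92.82977268 57.34153468]
0.4 [209.58075271 345.89891872] [96.47299411 57.89175837]
0.45 [205.91644444 301.40026703] [100.4135115   58.33006217]
0.5 [201.92658639 252.94820195] [104.68920983  58.61941809]
0.55 [197.56577735 199.99137953] [109.34468535  58.71160294]
0.6 [192.77976224 141.87093691] [114.4327974   58.54336494]
-0.229 [205.91644444 301.40026703]
-0.15 [261.39445968 239.80795747]
-0.1 [293.67651041 203.96806569]
-0.05 [324.00230223 170.30003433]
0 [352.54442659 138.61225042]
0.05 [379.4557524  108.73499718]
[-5.82992488e-02  4.22293154e-01 -1.20494325e-01  1.87158090e-04
 -1.02649341e+00  1.44291950e-01]
```

The lateral wrist link clears the handle: its underside is at about 0.41 m and the handle tops out at 0.27 m. I'll slide in under the jaw.

Emit:
{"op": "arm_command", "data": {"commands": [{"tx":-0.04,"ty":0.001,"tz":0.03,"twist":0},{"tx":-0.1,"ty":0.002,"tz":0.07,"twist":0},{"tx":-0.18,"ty":0.004,"tz":0.072,"twist":0},{"tx":-0.27,"ty":0.006,"tz":0.072,"twist":0},{"tx":-0.35,"ty":0.008,"tz":0.072,"twist":0},{"tx":-0.42,"ty":0.01,"tz":0.072,"twist":0},{"tx":-0.47,"ty":0.011,"tz":0.072,"twist":0},{"tx":-0.483,"ty":0.012,"tz":0.072,"twist":0}]}}

```text
t: 11.72
eef_pos: [0.6177, -0.1066, 0.1112]
ee_rot: [-3.141, 0.0, -1.481]
force: [-0.2, -0.0, -1.3]
width: 0.0261
gripper_force: 25.0
```

```bash
python3 - <<'E'
from h import *
s=get_state();print(s['t'],s['eef_pos'],s['ee_rot'],s['width'],s['force'])
k=calibration('wrist');im=grab_frame('wrist');cv2.imwrite('pics/w7.png',cv2.resize(im[150:400,180:460,::-1],None,fx=2.4,fy=2.4,interpolation=2))
print([(round(d['score'],2),np.round(d['uv'],1),onz('wrist',d['uv'],s['eef_pos'][2]+.0035,k)) for d in spot_point('stud','wrist')[:3]])
to([.6184,-.109,.0965],-1.477)
E
```

```text
11.7167 [ 0.61774184 -0.10656595  0.11120449] [-3.14116703e+00  2.88495354e-04 -1.48093515e+00] 0.026061563548359673 [-0.24312417 -0.03396586 -1.32941126]
[(0.81, array([486.7, 103.1]), array([ 0.53205558, -0.19475053,  0.11470449]))]
to [0.6184, -0.109, 0.0965] tx 0.0045 ty -0.0015 tz 0.0589 twist -0.0013
```

View pics/w7.png

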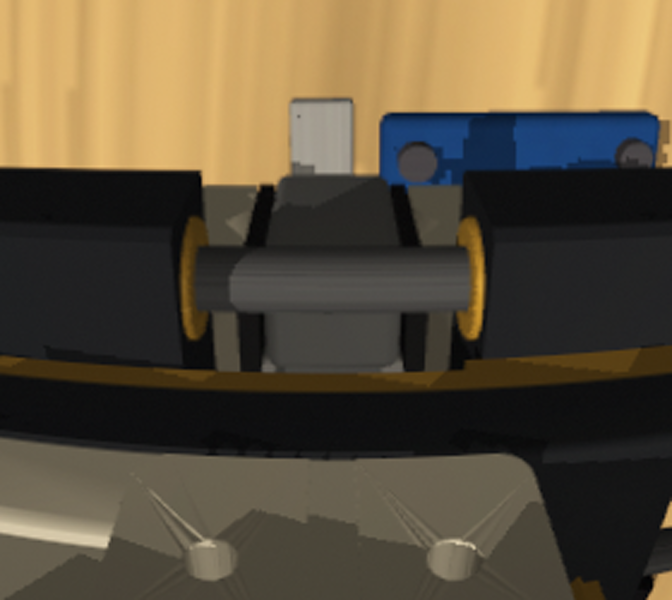

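```bash
python3 - <<'E'
from h import *
k=calibration('wrist');f=lambda u,v,z:print(onz('wrist',(180+(u+.5)/2.4-.5,150+(v+.5)/2.4-.5),z,k).round(4))
f(291,99,.0915);f(352,99,.0915)
z=get_state()['eef_pos'][2]+.0175+.022
print('block top');f(278,178,z);f(390,178,z);f(263,370,z);f(403,370,z);print(get_state()['eef_pos'],get_state()['t'])
E
```

```text
[ 0.6294 -0.1311  0.0915]
[ 0.6143 -0.1324  0.0915]
block top
[ 0.6285 -0.1325  0.1507]
[ 0.6094 -0.1342  0.1507]
[ 0.629  -0.0921  0.1507]
[ 0.602  -0.0945  0.1507]
[ 0.61792364 -0.10791185  0.11122861] 11.8167
```

```bash
python3 - <<'E'
from h import *
to([.6195,-.109,.1025],-1.477)
E
```

```text
to [0.6195, -0.109, 0.1025] tx 0.0049 ty -0.0059 tz 0.0349 twist -0.0013
```

Emit:
{"op": "arm_command", "data": {"commands": [{"tx":0.005,"ty":-0.006,"tz":0,"twist":-0.001},{"tx":0.005,"ty":-0.006,"tz":0,"twist":-0.001},{"tx":0.005,"ty":-0.006,"tz":0.006,"twist":-0.001},{"tx":0.005,"ty":-0.006,"tz":0.012,"twist":-0.001},{"tx":0.005,"ty":-0.006,"tz":0.018,"twist":-0.001},{"tx":0.005,"ty":-0.006,"tz":0.024,"twist":-0.001},{"tx":0.005,"ty":-0.006,"tz":0.03,"twist":-0.001},{"tx":0.005,"ty":-0.006,"tz":0.035,"twist":-0.001}]}}

```text
t: 12.48
eef_pos: [0.6194, -0.1099, 0.102]
ee_rot: [3.141, -0.0, -1.479]
force: [-0.8, -0.4, -1.3]
width: 0.0259
gripper_force: 25.0
```

Emit:
{"op": "arm_command", "data": {"commands": [{"tx":0,"ty":0,"tz":0.002,"twist":0},{"tx":0,"ty":0,"tz":0.005,"twist":0},{"tx":0,"ty":0,"tz":0.008,"twist":0},{"tx":0,"ty":0,"tz":0.008,"twist":0},{"tx":0,"ty":0,"tz":0.008,"twist":0},{"tx":0,"ty":0,"tz":0.008,"twist":0},{"tx":0,"ty":0,"tz":0.008,"twist":0},{"tx":0,"ty":0,"tz":0.008,"twist":0}]}}

```text
t: 13.15
eef_pos: [0.6196, -0.1098, 0.1004]
ee_rot: [-3.141, -0.0, -1.479]
force: [0.8, -3.6, -0.7]
width: 0.0256
gripper_force: 25.0
```

Emit:
{"op": "arm_command", "data": {"commands": [{"tx":0.003,"ty":0,"tz":0,"twist":0},{"tx":0.005,"ty":0,"tz":0,"twist":0},{"tx":0.005,"ty":0,"tz":0.003,"twist":0},{"tx":0.005,"ty":0,"tz":0.006,"twist":0},{"tx":0.005,"ty":0,"tz":0.008,"twist":0},{"tx":0.005,"ty":0,"tz":0.008,"twist":0},{"tx":0.005,"ty":0,"tz":0.008,"twist":0},{"tx":0.005,"ty":0,"tz":0.008,"twist":0}]}}

```text
t: 13.82
eef_pos: [0.6196, -0.111, 0.0983]
ee_rot: [-3.142, 0.0, -1.479]
force: [-0.3, -0.1, -1.4]
width: 0.0256
gripper_force: 25.0
```

```bash
python3 - <<'E'
from h import *
s=get_state();print(s['t'],s['eef_pos'],s['ee_rot'],s['force'],s['moment'])
E
```

```text
13.8167 [ 0.61959451 -0.11096285  0.09829392] [-3.14158594e+00  2.76175231e-05 -1.47862002e+00] [-0.31745573 -0.1486886  -1.41331831] [ 0.0662025   0.02720153 -0.04135942]
```

Emit:
{"op": "arm_command", "data": {"commands": [{"tx":0,"ty":0,"tz":0.003,"twist":0},{"tx":0,"ty":0,"tz":0.006,"twist":0},{"tx":0,"ty":0,"tz":0.008,"twist":0},{"tx":0,"ty":0,"tz":0.008,"twist":0},{"tx":0,"ty":0,"tz":0.008,"twist":0},{"tx":0,"ty":0,"tz":0.008,"twist":0},{"tx":0,"ty":0,"tz":0.008,"twist":0},{"tx":0,"ty":0,"tz":0.008,"twist":0}]}}

```text
t: 14.48
eef_pos: [0.6196, -0.111, 0.0965]
ee_rot: [-3.141, -0.0, -1.479]
force: [-0.8, -0.7, 1.6]
width: 0.0261
gripper_force: 25.0
```

```bash
python3 - <<'E'
from h import *
s=get_state();print(s['t'],s['eef_pos'],s['ee_rot'],s['force'],s['moment'])
E
```

```text
14.4833 [ 0.61961964 -0.11100335  0.09645144] [-3.14147821e+00 -6.37402941e-05 -1.47855983e+00] [-0.76709726 -0.69661436  1.559972  ] [0.27440911 0.27834748 0.06856736]
```

Contact begins at the expected height. I'll go a little further to confirm it is seated.

Emit:
{"op": "arm_command", "data": {"commands": [{"tx":0,"ty":0,"tz":0.002,"twist":0},{"tx":0,"ty":0,"tz":0.004,"twist":0},{"tx":0,"ty":0,"tz":0.004,"twist":0},{"tx":0,"ty":0,"tz":0.004,"twist":0},{"tx":0,"ty":0,"tz":0.004,"twist":0},{"tx":0,"ty":0,"tz":0.004,"twist":0},{"tx":0,"ty":0,"tz":0.004,"twist":0},{"tx":0,"ty":0,"tz":0.004,"twist":0}]}}

```text
t: 15.15
eef_pos: [0.62, -0.1111, 0.096]
ee_rot: [-3.141, -0.0, -1.478]
force: [-2.0, 0.6, 5.5]
width: 0.0259
gripper_force: 25.0
```

```bash
python3 - <<'E'
from h import *
s=get_state();print(s['t'],s['eef_pos'],s['ee_rot'],s['force'],s['moment'])
E
```

```text
15.15 [ 0.61995749 -0.11109503  0.09604799] [-3.14060362e+00 -2.78705089e-04 -1.47840440e+00] [-1.99518975  0.56055746  5.54597687] [0.51658082 0.56150886 0.08753184]
```

The stud is seated: solid contact at the expected height, with no lateral jam. I'll release and lift straight up.

Emit:
{"op": "arm_command", "data": {"commands": [{"tx":0,"ty":0,"tz":-0.003,"twist":0},{"tx":0,"ty":0,"tz":-0.003,"twist":0},{"tx":0,"ty":0,"tz":-0.003,"twist":0},{"tx":0,"ty":0,"tz":-0.003,"twist":0},{"tx":0,"ty":0,"tz":-0.003,"twist":0},{"tx":0,"ty":0,"tz":-0.003,"twist":0},{"tx":0,"ty":0,"tz":-0.003,"twist":0},{"tx":0,"ty":0,"tz":-0.003,"twist":0}], "claw": 0.5}}

```text
t: 15.82
eef_pos: [0.6196, -0.111, 0.096]
ee_rot: [3.142, -0.0, -1.479]
force: [0.0, 0.1, -0.2]
width: 0.0439
gripper_force: 0.0
```

Emit:
{"op": "arm_command", "data": {"commands": [{"tx":0,"ty":0,"tz":-0.03,"twist":0},{"tx":0,"ty":0,"tz":-0.08,"twist":0},{"tx":0,"ty":0,"tz":-0.16,"twist":0},{"tx":0,"ty":0,"tz":-0.3,"twist":0},{"tx":0,"ty":0,"tz":-0.45,"twist":0},{"tx":0,"ty":0,"tz":-0.6,"twist":0},{"tx":0,"ty":0,"tz":-0.7,"twist":0},{"tx":0,"ty":0,"tz":-0.7,"twist":0}]}}

```text
t: 16.48
eef_pos: [0.6222, -0.1115, 0.279]
ee_rot: [-3.131, -0.002, -1.478]
force: [0.0, -1.0, -0.1]
width: 0.044
gripper_force: 0.0
```

```bash
python3 - <<'E'
from h import *
s=get_state();print(s['t'],s['eef_pos'],s['ee_rot'],s['force'],s['width'])
to([.62,-.19,.31],-1.478)
E
```

```text
16.4833 [ 0.62219891 -0.11153014  0.27904978] [-3.13083441e+00 -1.87731495e-03 -1.47799122e+00] [ 0.02805172 -1.04475087 -0.12358901] 0.043972510085506386
to [0.62, -0.19, 0.31] tx 0.3119 ty 0.0365 tz -0.1236 twist 0.0000
```

```bash
python3 - <<'E'
from h import *
to([.542,-.043,.31],-1.478)
E
```

```text
to [0.542, -0.043, 0.31] tx -0.3024 ty 0.2927 tz -0.1275 twist 0.0000
```

Emit:
{"op": "arm_command", "data": {"commands": [{"tx":0,"ty":0,"tz":-0.12,"twist":0},{"tx":-0.04,"ty":0.04,"tz":-0.12,"twist":0},{"tx":-0.1,"ty":0.1,"tz":-0.12,"twist":0},{"tx":-0.17,"ty":0.17,"tz":-0.12,"twist":0},{"tx":-0.24,"ty":0.23,"tz":-0.12,"twist":0},{"tx":-0.29,"ty":0.28,"tz":-0.12,"twist":0},{"tx":-0.302,"ty":0.292,"tz":-0.12,"twist":0},{"tx":-0.302,"ty":0.292,"tz":-0.12,"twist":0}], "claw": 0}}

```text
t: 17.15
eef_pos: [0.5394, -0.042, 0.3022]
ee_rot: [-3.14, 0.0, -1.477]
force: [-0.5, -0.7, 0.3]
width: 0.001
gripper_force: 0.0
```

```bash
python3 - <<'E'
from h import *
s=get_state();print(s['t'],s['eef_pos'],s['ee_rot'],s['force'],s['width'])
k=calibration('wrist');im=grab_frame('wrist');cv2.imwrite('pics/w8.png',cv2.resize(im[60:300,120:400,::-1],None,fx=2.5,fy=2.5,interpolation=2))
print('expect grip',proj('wrist',[.6193,-.110,.114],k),'stud',proj('wrist',[.6125,-.038,.1],k),'press',proj('wrist',[.5418,-.0429,.2425],k))
for q in ['tab_grip','stud','press','nest']:
    print(q,[(round(d['score'],2),np.round(d['uv'],1)) for d in spot_point(q,'wrist')[:3]])
E
```

```text
17.15 [ 0.53938648 -0.04195376  0.30223253] [-3.13984549e+00  2.79333457e-04 -1.47711451e+00] [-0.50399852 -0.68440869  0.26354747] 0.0010352052509860533
expect grip [252.47604449 109.47831892] stud [256.792046   170.02311696] press [313.92232022 207.43820316]
tab_grip [(0.84, array([411.,   0.])), (0.61, array([254.5, 108.5])), (0.4, array([252.5, 170.8]))]
stud [(0.84, array([376.1,  54. ])), (0.77, array([257.4, 172.9])), (0.71, array([311.1, 202.5]))]
press [(0.6, array([311.9, 204.9]))]
nest [(0.65, array([255.4, 169.8]))]
```

View pics/w8.png

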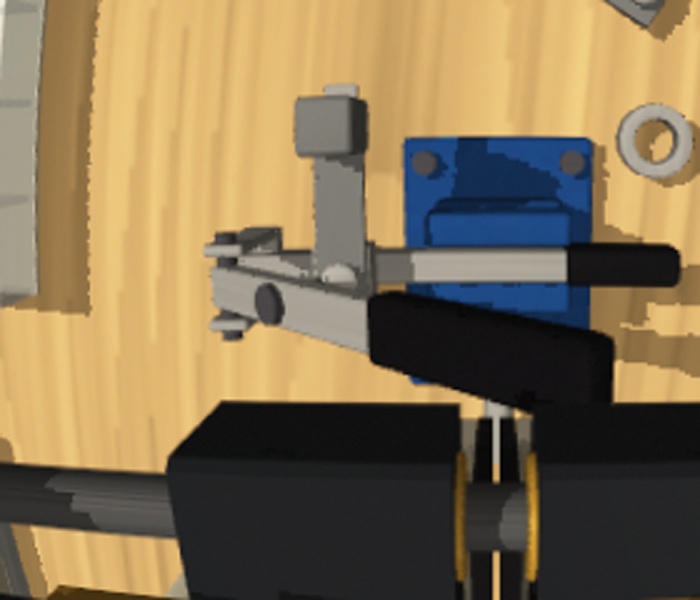

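The tab is seated: block at crop (330,125) on the side rest, tongue under the jaw, cap visible at (338,272). The press point on the sleeve is near (479,360), as expected. Next I'll work out the arc waypoints.

```bash
cat >> h.py <<'E'
def arc(th):
    f=.74-th;x=.170*np.cos(f)-.008*np.sin(f);z=.170*np.sin(f)+.008*np.cos(f)
    return np.r_[np.array([.6115,-.0375])+(x-.05)*np.array([-.9956,-.094]),.122+z]
E
python3 - <<'E'
from h import *
a=arc(0)+[0,0,.006];to(a,-1.478)
y=-1.478
for t in [.05,.1,.15,.2,.25,.3,.35,.4,.45]: print(t,end=' ');to(arc(t).round(4),y,list(a)+[y])
E
```

```text
to [ 0.54166329 -0.04409366  0.24853669] tx 0.0049 ty -0.0045 tz 0.2091 twist -0.0004
0.05 to [ 0.5358 -0.0446  0.2364] tx -0.0002 ty 0.0235 tz 0.0485 twist 0.0000
0.1 to [ 0.5303 -0.0452  0.2299] tx 0.0002 ty 0.0457 tz 0.0745 twist 0.0000
0.15 to [ 0.5251 -0.0457  0.2232] tx 0.0003 ty 0.0666 tz 0.1013 twist 0.0000
0.2 to [ 0.5202 -0.0461  0.2163] tx 0.0000 ty 0.0862 tz 0.1289 twist 0.0000
0.25 to [ 0.5157 -0.0465  0.2091] tx -0.0000 ty 0.1043 tz 0.1577 twist 0.0000
0.3 to [ 0.5115 -0.0469  0.2016] tx -0.0000 ty 0.1212 tz 0.1877 twist 0.0000
0.35 to [ 0.5078 -0.0473  0.194 ] tx 0.0002 ty 0.1361 tz 0.2181 twist 0.0000
0.4 to [ 0.5044 -0.0476  0.1862] tx 0.0002 ty 0.1497 tz 0.2493 twist 0.0000
0.45 to [ 0.5014 -0.0479  0.1783] tx 0.0002 ty 0.1618 tz 0.2809 twist 0.0000
```

Emit:
{"op": "arm_command", "data": {"commands": [{"tx":0.005,"ty":-0.0045,"tz":0.03,"twist":0},{"tx":0.005,"ty":-0.0045,"tz":0.08,"twist":0},{"tx":0.005,"ty":-0.0045,"tz":0.13,"twist":0},{"tx":0.005,"ty":-0.0045,"tz":0.17,"twist":0},{"tx":0.005,"ty":-0.0045,"tz":0.195,"twist":0},{"tx":0.005,"ty":-0.0045,"tz":0.208,"twist":0},{"tx":0.005,"ty":-0.0045,"tz":0.208,"twist":0},{"tx":0.005,"ty":-0.0045,"tz":0.208,"twist":0}]}}

```text
t: 18.07
eef_pos: [0.5423, -0.0437, 0.2497]
ee_rot: [-3.139, -0.0, -1.478]
force: [3.7, -0.9, 1.3]
width: 0.0001
gripper_force: 1.4
```

Emit:
{"op": "arm_command", "data": {"commands": [{"tx":0,"ty":0.006,"tz":0.03,"twist":0},{"tx":0,"ty":0.0235,"tz":0.0485,"twist":0},{"tx":0,"ty":0.034,"tz":0.061,"twist":0},{"tx":0,"ty":0.0457,"tz":0.0745,"twist":0},{"tx":0,"ty":0.056,"tz":0.088,"twist":0},{"tx":0,"ty":0.0666,"tz":0.1013,"twist":0},{"tx":0,"ty":0.0666,"tz":0.1013,"twist":0},{"tx":0,"ty":0.0666,"tz":0.1013,"twist":0}]}}

```text
t: 18.73
eef_pos: [0.5244, -0.0451, 0.2238]
ee_rot: [3.141, 0.0, -1.478]
force: [2.2, 0.7, 2.0]
width: 0.0007
gripper_force: 1.6
```

```bash
python3 - <<'E'
from h import *
s=get_state();print(s['t'],s['eef_pos'],s['ee_rot'],s['force'],s['moment'],arc(.15))
print('press',[(round(d['score'],2),np.round(d['uv'],1)) for d in (grab_frame('scene') is not None and spot_point('press','scene')[:2])])
for t in [0,.1,.15,.2,.25]: print(t,proj('scene',arc(t)))
a=s['eef_pos']
for t in [.2,.25,.3,.35]: to(arc(t).round(4),-1.478,[*arc(.15),-1.478])
E
```

```text
18.7333 [ 0.52442653 -0.04511643  0.22376604] [ 3.14147630e+00  1.01538785e-04 -1.47844843e+00] [2.24347021 0.65431562 1.98295927] [ 0.42535607 -1.12801059  0.02191283] [ 0.52507293 -0.04566005  0.2232289 ]
press [(0.91, array([300.8, 188. ])), (0.3, array([268.2, 240.8]))]
0 [308.84740139 181.49152474]
0.1 [305.16257972 183.21942607]
0.15 [303.51337143 184.25479046]
0.2 [301.99605345 185.39823057]
0.25 [300.61235327 186.64487992]
to [ 0.5202 -0.0461  0.2163] tx -0.0001 ty 0.0196 tz 0.0277 twist 0.0000
to [ 0.5157 -0.0465  0.2091] tx -0.0001 ty 0.0376 tz 0.0565 twist 0.0000
to [ 0.5115 -0.0469  0.2016] tx -0.0001 ty 0.0545 tz 0.0865 twist 0.0000
to [ 0.5078 -0.0473  0.194 ] tx 0.0001 ty 0.0694 tz 0.1169 twist 0.0000
```

Emit:
{"op": "arm_command", "data": {"commands": [{"tx":0,"ty":0.0096,"tz":0.0135,"twist":0},{"tx":0,"ty":0.0196,"tz":0.0277,"twist":0},{"tx":0,"ty":0.0286,"tz":0.042,"twist":0},{"tx":0,"ty":0.0376,"tz":0.0565,"twist":0},{"tx":0,"ty":0.046,"tz":0.071,"twist":0},{"tx":0,"ty":0.0545,"tz":0.0865,"twist":0},{"tx":0,"ty":0.0545,"tz":0.0865,"twist":0},{"tx":0,"ty":0.0545,"tz":0.0865,"twist":0}]}}

```text
t: 19.5
eef_pos: [0.5106, -0.0466, 0.2019]
ee_rot: [3.141, -0.0, -1.479]
force: [2.7, 0.9, 3.0]
width: 0.0002
gripper_force: 1.9
```

```bash
python3 - <<'E'
from h import *
s=get_state();print(s['t'],s['eef_pos'],s['force'],arc(.3))
for t in [.34,.38,.42,.46]: to(arc(t).round(4),-1.478,[*arc(.3),-1.478])
E
```

```text
19.5 [ 0.51059486 -0.04656023  0.20187248] [2.66471892 0.9033953  3.01153595] [ 0.51154149 -0.04693763  0.20164772]
to [ 0.5085 -0.0472  0.1956] tx -0.0001 ty 0.0122 tz 0.0242 twist 0.0000
to [ 0.5057 -0.0475  0.1894] tx 0.0001 ty 0.0235 tz 0.0490 twist 0.0000
to [ 0.5031 -0.0477  0.1831] tx -0.0001 ty 0.0339 tz 0.0742 twist 0.0000
to [ 0.5008 -0.0479  0.1767] tx -0.0001 ty 0.0431 tz 0.0998 twist 0.0000
```

Emit:
{"op": "arm_command", "data": {"commands": [{"tx":0,"ty":0.006,"tz":0.012,"twist":0},{"tx":0,"ty":0.0122,"tz":0.0242,"twist":0},{"tx":0,"ty":0.018,"tz":0.037,"twist":0},{"tx":0,"ty":0.0235,"tz":0.049,"twist":0},{"tx":0,"ty":0.0235,"tz":0.049,"twist":0},{"tx":0,"ty":0.0235,"tz":0.049,"twist":0},{"tx":0,"ty":0.0235,"tz":0.049,"twist":0},{"tx":0,"ty":0.0235,"tz":0.049,"twist":0}]}}

```text
t: 20.17
eef_pos: [0.5052, -0.0471, 0.19]
ee_rot: [3.141, -0.0, -1.479]
force: [2.6, 0.6, 2.9]
width: 0.0003
gripper_force: 2.0
```

Emit:
{"op": "arm_command", "data": {"commands": [{"tx":0,"ty":0.001,"tz":0.003,"twist":0},{"tx":0,"ty":0.002,"tz":0.006,"twist":0},{"tx":0,"ty":0.003,"tz":0.009,"twist":0},{"tx":0,"ty":0.004,"tz":0.012,"twist":0},{"tx":0,"ty":0.005,"tz":0.012,"twist":0},{"tx":0,"ty":0.005,"tz":0.012,"twist":0},{"tx":0,"ty":0.005,"tz":0.012,"twist":0},{"tx":0,"ty":0.005,"tz":0.012,"twist":0}]}}

```text
t: 20.83
eef_pos: [0.504, -0.0471, 0.1869]
ee_rot: [-3.141, -0.0, -1.479]
force: [3.3, -0.3, 2.5]
width: 0.0005
gripper_force: 2.0
```

```bash
python3 - <<'E'
from h import *
s=get_state();print(s['t'],s['eef_pos'],s['force'],s['moment'],arc(.4))
grab_frame('scene');print('press',[(round(d['score'],2),np.round(d['uv'],1)) for d in spot_point('press','scene')[:1]])
for t in [.35,.4,.45,.5]: print(t,proj('scene',arc(t)))
E
```

```text
20.8333 [ 0.50398997 -0.04711945  0.18688827] [ 3.34466734 -0.31108405  2.45751642] [ 0.09900353 -0.98497034  0.03515726] [ 0.50437305 -0.04761444  0.18623484]
press [(0.69, array([294.2, 195.5]))]
0.35 [298.25050695 189.42768464]
0.4 [297.27367405 190.9535345 ]
0.45 [296.43313227 192.56203364]
0.5 [295.72860723 194.24789617]
```

Emit:
{"op": "arm_command", "data": {"commands": [{"tx":0,"ty":0.001,"tz":0.003,"twist":0},{"tx":0,"ty":0.002,"tz":0.006,"twist":0},{"tx":0,"ty":0.003,"tz":0.009,"twist":0},{"tx":0,"ty":0.004,"tz":0.012,"twist":0},{"tx":0,"ty":0.004,"tz":0.012,"twist":0},{"tx":0,"ty":0.004,"tz":0.012,"twist":0},{"tx":0,"ty":0.004,"tz":0.012,"twist":0},{"tx":0,"ty":0.004,"tz":0.012,"twist":0}]}}

```text
t: 21.6
eef_pos: [0.5029, -0.0472, 0.1839]
ee_rot: [3.141, -0.0, -1.479]
force: [3.3, -0.8, 3.0]
width: 0.0008
gripper_force: 2.1
```

Emit:
{"op": "arm_command", "data": {"commands": [{"tx":0,"ty":0.001,"tz":0.003,"twist":0},{"tx":0,"ty":0.002,"tz":0.006,"twist":0},{"tx":0,"ty":0.003,"tz":0.009,"twist":0},{"tx":0,"ty":0.004,"tz":0.012,"twist":0},{"tx":0,"ty":0.004,"tz":0.012,"twist":0},{"tx":0,"ty":0.004,"tz":0.012,"twist":0},{"tx":0,"ty":0.004,"tz":0.012,"twist":0},{"tx":0,"ty":0.004,"tz":0.012,"twist":0}]}}

```text
t: 22.27
eef_pos: [0.5019, -0.0473, 0.1809]
ee_rot: [3.141, -0.0, -1.479]
force: [2.5, -0.5, 3.7]
width: 0.0003
gripper_force: 2.1
```

Emit:
{"op": "arm_command", "data": {"commands": [{"tx":0,"ty":0.001,"tz":0.003,"twist":0},{"tx":0,"ty":0.002,"tz":0.006,"twist":0},{"tx":0,"ty":0.003,"tz":0.009,"twist":0},{"tx":0,"ty":0.004,"tz":0.012,"twist":0},{"tx":0,"ty":0.004,"tz":0.012,"twist":0},{"tx":0,"ty":0.004,"tz":0.012,"twist":0},{"tx":0,"ty":0.004,"tz":0.012,"twist":0},{"tx":0,"ty":0.004,"tz":0.012,"twist":0}]}}

```text
t: 22.93
eef_pos: [0.5009, -0.0474, 0.1779]
ee_rot: [3.142, -0.0, -1.479]
force: [1.5, 0.5, 3.7]
width: 0.0006
gripper_force: 2.1
```

Emit:
{"op": "arm_command", "data": {"commands": [{"tx":0,"ty":0.001,"tz":0.003,"twist":0},{"tx":0,"ty":0.002,"tz":0.006,"twist":0},{"tx":0,"ty":0.003,"tz":0.009,"twist":0},{"tx":0,"ty":0.003,"tz":0.012,"twist":0},{"tx":0,"ty":0.003,"tz":0.012,"twist":0},{"tx":0,"ty":0.003,"tz":0.012,"twist":0},{"tx":0,"ty":0.003,"tz":0.012,"twist":0},{"tx":0,"ty":0.003,"tz":0.012,"twist":0}]}}

```text
t: 23.6
eef_pos: [0.5, -0.0475, 0.1748]
ee_rot: [3.141, -0.0, -1.479]
force: [1.1, -0.4, 4.7]
width: 0.0008
gripper_force: 2.2
```

Emit:
{"op": "arm_command", "data": {"commands": [{"tx":0,"ty":0.001,"tz":0.003,"twist":0},{"tx":0,"ty":0.002,"tz":0.006,"twist":0},{"tx":0,"ty":0.003,"tz":0.01,"twist":0},{"tx":0,"ty":0.003,"tz":0.01,"twist":0},{"tx":0,"ty":0.003,"tz":0.01,"twist":0},{"tx":0,"ty":0.003,"tz":0.01,"twist":0},{"tx":0,"ty":0.003,"tz":0.01,"twist":0},{"tx":0,"ty":0.003,"tz":0.01,"twist":0}]}}

```text
t: 24.27
eef_pos: [0.4993, -0.0475, 0.1723]
ee_rot: [3.141, -0.0, -1.479]
force: [-0.6, -0.3, 5.3]
width: 0.0007
gripper_force: 2.2
```

Emit:
{"op": "arm_command", "data": {"commands": [{"tx":0,"ty":0.001,"tz":0.003,"twist":0},{"tx":0,"ty":0.002,"tz":0.006,"twist":0},{"tx":0,"ty":0.002,"tz":0.008,"twist":0},{"tx":0,"ty":0.002,"tz":0.008,"twist":0},{"tx":0,"ty":0.002,"tz":0.008,"twist":0},{"tx":0,"ty":0.002,"tz":0.008,"twist":0},{"tx":0,"ty":0.002,"tz":0.008,"twist":0},{"tx":0,"ty":0.002,"tz":0.008,"twist":0}]}}

```text
t: 24.93
eef_pos: [0.4988, -0.0476, 0.1703]
ee_rot: [3.141, -0.0, -1.479]
force: [-1.1, -1.8, 4.4]
width: 0.0006
gripper_force: 2.3
```

Emit:
{"op": "arm_command", "data": {"commands": [{"tx":0,"ty":0.001,"tz":0.003,"twist":0},{"tx":0,"ty":0.002,"tz":0.006,"twist":0},{"tx":0,"ty":0.002,"tz":0.008,"twist":0},{"tx":0,"ty":0.002,"tz":0.008,"twist":0},{"tx":0,"ty":0.002,"tz":0.008,"twist":0},{"tx":0,"ty":0.002,"tz":0.008,"twist":0},{"tx":0,"ty":0.002,"tz":0.008,"twist":0},{"tx":0,"ty":0.002,"tz":0.008,"twist":0}]}}

```text
t: 25.6
eef_pos: [0.4983, -0.0477, 0.1683]
ee_rot: [3.141, -0.0, -1.479]
force: [-1.1, -1.5, 5.3]
width: 0.0005
gripper_force: 2.3
```

Emit:
{"op": "arm_command", "data": {"commands": [{"tx":0,"ty":0.001,"tz":0.003,"twist":0},{"tx":0,"ty":0.002,"tz":0.006,"twist":0},{"tx":0,"ty":0.002,"tz":0.008,"twist":0},{"tx":0,"ty":0.002,"tz":0.008,"twist":0},{"tx":0,"ty":0.002,"tz":0.008,"twist":0},{"tx":0,"ty":0.002,"tz":0.008,"twist":0},{"tx":0,"ty":0.002,"tz":0.008,"twist":0},{"tx":0,"ty":0.002,"tz":0.008,"twist":0}]}}

```text
t: 26.27
eef_pos: [0.4977, -0.0477, 0.1663]
ee_rot: [3.141, -0.0, -1.479]
force: [-1.7, -0.6, 5.3]
width: 0.0004
gripper_force: 2.3
```

Emit:
{"op": "arm_command", "data": {"commands": [{"tx":0,"ty":0.001,"tz":0.003,"twist":0},{"tx":0,"ty":0.0015,"tz":0.006,"twist":0},{"tx":0,"ty":0.0015,"tz":0.008,"twist":0},{"tx":0,"ty":0.0015,"tz":0.008,"twist":0},{"tx":0,"ty":0.0015,"tz":0.008,"twist":0},{"tx":0,"ty":0.0015,"tz":0.008,"twist":0},{"tx":0,"ty":0.0015,"tz":0.008,"twist":0},{"tx":0,"ty":0.0015,"tz":0.008,"twist":0}]}}

```text
t: 26.93
eef_pos: [0.4973, -0.0478, 0.1645]
ee_rot: [3.141, -0.0, -1.479]
force: [-1.9, -1.2, 6.7]
width: 0.0005
gripper_force: 3.0
```

Emit:
{"op": "arm_command", "data": {"commands": [{"tx":0,"ty":0.001,"tz":0.003,"twist":0},{"tx":0,"ty":0.0015,"tz":0.006,"twist":0},{"tx":0,"ty":0.0015,"tz":0.008,"twist":0},{"tx":0,"ty":0.0015,"tz":0.008,"twist":0},{"tx":0,"ty":0.0015,"tz":0.008,"twist":0},{"tx":0,"ty":0.0015,"tz":0.008,"twist":0},{"tx":0,"ty":0.0015,"tz":0.008,"twist":0},{"tx":0,"ty":0.0015,"tz":0.008,"twist":0}]}}

```text
t: 27.6
eef_pos: [0.497, -0.0478, 0.1628]
ee_rot: [3.141, -0.0, -1.479]
force: [-4.8, -0.2, 10.2]
width: 0.0008
gripper_force: 4.5
```

The punch has met the stud. I'll take 1 mm steps from here.

Emit:
{"op": "arm_command", "data": {"commands": [{"tx":0,"ty":0.002,"tz":0.001,"twist":0},{"tx":0,"ty":0.003,"tz":0.002,"twist":0},{"tx":0,"ty":0.003,"tz":0.003,"twist":0},{"tx":0,"ty":0.003,"tz":0.003,"twist":0},{"tx":0,"ty":0.003,"tz":0.003,"twist":0},{"tx":0,"ty":0.003,"tz":0.003,"twist":0},{"tx":0,"ty":0.003,"tz":0.003,"twist":0},{"tx":0,"ty":0.003,"tz":0.003,"twist":0}]}}

```text
t: 28.27
eef_pos: [0.4968, -0.0478, 0.1624]
ee_rot: [-3.141, -0.0, -1.478]
force: [-2.3, -0.5, 10.9]
width: 0.0005
gripper_force: 5.0
```

Emit:
{"op": "arm_command", "data": {"commands": [{"tx":0,"ty":0.001,"tz":0.001,"twist":0},{"tx":0,"ty":0.001,"tz":0.002,"twist":0},{"tx":0,"ty":0.001,"tz":0.003,"twist":0},{"tx":0,"ty":0.001,"tz":0.003,"twist":0},{"tx":0,"ty":0.001,"tz":0.003,"twist":0},{"tx":0,"ty":0.001,"tz":0.003,"twist":0},{"tx":0,"ty":0.001,"tz":0.003,"twist":0},{"tx":0,"ty":0.001,"tz":0.003,"twist":0}]}}

```text
t: 28.93
eef_pos: [0.4967, -0.0478, 0.1619]
ee_rot: [-3.14, -0.0, -1.478]
force: [-3.2, 0.8, 12.7]
width: 0.001
gripper_force: 5.8
```

Emit:
{"op": "arm_command", "data": {"commands": [{"tx":0,"ty":0.002,"tz":0.001,"twist":0},{"tx":0,"ty":0.002,"tz":0.002,"twist":0},{"tx":0,"ty":0.002,"tz":0.002,"twist":0},{"tx":0,"ty":0.002,"tz":0.002,"twist":0},{"tx":0,"ty":0.002,"tz":0.002,"twist":0},{"tx":0,"ty":0.002,"tz":0.002,"twist":0},{"tx":0,"ty":0.002,"tz":0.002,"twist":0},{"tx":0,"ty":0.002,"tz":0.002,"twist":0}]}}

```text
t: 29.6
eef_pos: [0.4967, -0.0478, 0.1617]
ee_rot: [-3.139, -0.0, -1.478]
force: [-3.1, -0.4, 12.2]
width: 0.0005
gripper_force: 6.2
```

```bash
python3 - <<'E'
from h import *
s=get_state();print(s['t'],s['eef_pos'],s['force'],s['moment'],s['gripper_force'])
grab_frame('scene');print('press',[(round(d['score'],2),np.round(d['uv'],1)) for d in spot_point('press','scene')[:1]])
for t in [.5,.55,.6,.65]: print(t,proj('scene',arc(t)),arc(t))
E
```

```text
29.6 [ 0.49665563 -0.04783687  0.16166943] [-3.10380794 -0.40205201 12.17967326] [ 0.04984766  0.94101809 -0.02918025] 6.177694851066917
press [(0.87, array([294.7, 196.5]))]
0.5 [295.72860723 194.24789617] [ 0.49877236 -0.04814323  0.17018015]
0.55 [295.15949521 196.00582205] [ 0.49657804 -0.04835041  0.16196205]
0.6 [294.72488688 197.83051566] [ 0.4947954  -0.04851872  0.15364406]
0.65 [294.42359054 199.71670253] [ 0.49342887 -0.04864774  0.14524698]
```

Emit:
{"op": "arm_command", "data": {"commands": [{"tx":0,"ty":0.001,"tz":0.001,"twist":0},{"tx":0,"ty":0.001,"tz":0.002,"twist":0},{"tx":0,"ty":0.001,"tz":0.0025,"twist":0},{"tx":0,"ty":0.001,"tz":0.0025,"twist":0},{"tx":0,"ty":0.001,"tz":0.0025,"twist":0},{"tx":0,"ty":0.001,"tz":0.0025,"twist":0},{"tx":0,"ty":0.001,"tz":0.0025,"twist":0},{"tx":0,"ty":0.001,"tz":0.0025,"twist":0}]}}

```text
t: 30.37
eef_pos: [0.4965, -0.0478, 0.1611]
ee_rot: [-3.139, -0.0, -1.478]
force: [-2.3, 0.8, 12.3]
width: 0.0002
gripper_force: 6.2
```

Emit:
{"op": "arm_command", "data": {"commands": [{"tx":0,"ty":0.0005,"tz":0.001,"twist":0},{"tx":0,"ty":0.0005,"tz":0.002,"twist":0},{"tx":0,"ty":0.0005,"tz":0.0025,"twist":0},{"tx":0,"ty":0.0005,"tz":0.0025,"twist":0},{"tx":0,"ty":0.0005,"tz":0.0025,"twist":0},{"tx":0,"ty":0.0005,"tz":0.0025,"twist":0},{"tx":0,"ty":0.0005,"tz":0.0025,"twist":0},{"tx":0,"ty":0.0005,"tz":0.0025,"twist":0}]}}

```text
t: 31.03
eef_pos: [0.496, -0.0478, 0.1593]
ee_rot: [-3.14, -0.0, -1.478]
force: [2.3, -1.4, 4.3]
width: 0.0003
gripper_force: 2.4
```

It clicked: the force dropped from 12.3 to 4.3 N. I'll follow the handle back up along the arc.

```bash
python3 - <<'E'
from h import *
s=get_state()
p=s['eef_pos']
for t in [.5,.4,.3,.2,.1,0]: to((arc(t)+[0,0,.003]).round(4),-1.478,[*p,-1.478])
E
```

```text
to [ 0.4988 -0.0481  0.1732] tx 0.0021 ty -0.0112 tz -0.0555 twist 0.0000
to [ 0.5044 -0.0476  0.1892] tx 0.0022 ty -0.0337 tz -0.1195 twist 0.0000
to [ 0.5115 -0.0469  0.2046] tx 0.0021 ty -0.0622 tz -0.1811 twist 0.0000
to [ 0.5202 -0.0461  0.2193] tx 0.0021 ty -0.0972 tz -0.2399 twist 0.0000
to [ 0.5303 -0.0452  0.2329] tx 0.0023 ty -0.1377 tz -0.2943 twist 0.0000
to [ 0.5417 -0.0441  0.2455] tx 0.0021 ty -0.1835 tz -0.3447 twist 0.0000
```

Emit:
{"op": "arm_command", "data": {"commands": [{"tx":0,"ty":-0.004,"tz":-0.025,"twist":0},{"tx":0,"ty":-0.011,"tz":-0.055,"twist":0},{"tx":0,"ty":-0.022,"tz":-0.09,"twist":0},{"tx":0,"ty":-0.034,"tz":-0.12,"twist":0},{"tx":0,"ty":-0.048,"tz":-0.15,"twist":0},{"tx":0,"ty":-0.062,"tz":-0.181,"twist":0},{"tx":0,"ty":-0.08,"tz":-0.21,"twist":0},{"tx":0,"ty":-0.097,"tz":-0.24,"twist":0}]}}

```text
t: 31.7
eef_pos: [0.5193, -0.0455, 0.2196]
ee_rot: [3.14, 0.0, -1.479]
force: [0.0, 1.3, 3.4]
width: 0.0006
gripper_force: 1.6
```

Emit:
{"op": "arm_command", "data": {"commands": [{"tx":0,"ty":-0.02,"tz":-0.03,"twist":0},{"tx":0,"ty":-0.04,"tz":-0.06,"twist":0},{"tx":0,"ty":-0.06,"tz":-0.085,"twist":0},{"tx":0,"ty":-0.085,"tz":-0.11,"twist":0},{"tx":0,"ty":-0.085,"tz":-0.18,"twist":0},{"tx":0,"ty":-0.085,"tz":-0.26,"twist":0},{"tx":0,"ty":-0.085,"tz":-0.35,"twist":0},{"tx":0,"ty":-0.085,"tz":-0.42,"twist":0}]}}

```text
t: 32.37
eef_pos: [0.5406, -0.044, 0.3251]
ee_rot: [3.14, -0.0, -1.479]
force: [-0.2, 0.1, 0.8]
width: 0.0004
gripper_force: 0.0
```

```bash
python3 - <<'E'
from h import *
s=get_state();print(s['t'],s['eef_pos'],s['force'])
k=calibration('wrist');grab_frame('wrist')
print('expect grip',proj('wrist',[.6193,-.110,.114],k),'stud',proj('wrist',[.6125,-.038,.1],k),'press',proj('wrist',[.5418,-.0429,.2425],k))
for q in ['tab_grip','stud','press']:
    print(q,[(round(d['score'],2),np.round(d['uv'],1)) for d in spot_point(q,'wrist')[:3]])
grab_frame('scene');print([(round(d['score'],2),np.round(d['uv'],1)) for d in spot_point('press','scene')[:2]],proj('scene',arc(0)))
E
```

```text
32.3667 [ 0.54055701 -0.04403265  0.32506095] [-0.2160184   0.0640986   0.76282528]
expect grip [256.6339687  111.61478907] stud [260.51800666 168.63085645] press [315.2542618  201.58954628]
tab_grip [(0.74, array([256.7, 109.1])), (0.7, array([312. , 193.5])), (0.68, array([405.7,   8.4]))]
stud [(0.69, array([260.1, 170.4])), (0.6, array([260.7, 169.9])), (0.57, array([371.7,  59.4]))]
press [(0.69, array([312.2, 195.1]))]
[(0.66, array([307.7, 183.1]))] [308.84740139 181.49152474]
```

The handle has sprung open and the tab is still in the die, with the robot clear of everything. Handing in.

```bash
python3 -c "
from station import *
print(job_done())"
```

```text
the job is handed in; nothing more can be done
None
```

The middle-sized tab is seated in the die and the stud clicked shut (peak vertical force read about 13 N, dropping to 4 N); the pliers sprang open with the tab still in place, and I handed the job in at about 32 s.

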